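# Ready the rotating parts caddy and hold it at the nut jar

## Task

Get the rotating parts caddy ready for the colleague across the bench, who is about to fit lock nuts. Lift the straight-handled nut driver out of the timber block, put its shank down through the eyelet on the caddy's arm so that it hangs there upright by its handle, and let go of it. Then turn the caddy until the jar with the hex nut on its lid stands squarely at the front, facing the catch tray, and finish while still gripping the T-handle on top, holding the caddy still there, with every jar in its cup and the other tools and parts on the bench left alone.

Things in the scene. Friction and masses are not known exactly. Their poses are not given: they have to be found in the camera images.
- turntable: Turning part: grey disc dia 252 mm, top at 30 mm, column dia 22 mm. 88 mm from the axis: five cups (rims 14 mm high), 60 degrees apart, a jar in each; in the sixth place, along +x, an arm at 115 mm height carries the eyelet (at the start over the tray within 26 degrees). Origin: on the axis at bench height; z up. Turns endlessly either way, bearing friction about 0.1 N m, stays where left.
- handle: Black plastic T-handle on top of the column, turns with the disc: round bar dia 16 mm, 84 mm long, along its own y axis (square to the eyelet arm). Origin: middle of the bar, on the turning axis, at height 218 mm. It can be pinched across the bar from above; nothing else on the caddy is higher (a hung nut driver ends at 203 mm).
- eyelet (a point): Centre of the eyelet, at its upper face, at height 115 mm, 104 mm from the turning axis: a flat 44 x 44 mm steel eye 6 mm thick with one vertical through hole dia 14 mm, its upper edge bevelled. Its upper face is 85 mm above the disc. Axes as turntable.
- base: Caddy's standing part, fixed to the bench: dark steel plate 200 x 200 mm under the disc. Its front is its +x axis, where an open steel catch tray (62 x 100 mm, 20 mm high, centre 170 mm from the turning axis) is joined on. Origin: on the turning axis at bench height; z up. A jar at the front stands on this +x axis, 88 mm out.
- jar_nut: Clear plastic jar, dia 52 mm, with a black lid dia 55 mm, 72 mm tall to the lid's top, 0.14 to 0.28 kg, loose in a shallow cup of the caddy; on its lid is fixed one large steel hex nut lying flat (30 mm across its flats, 15 mm high, with a dark hole); this is the jar of hex nuts. Origin: centre of its underside (at height 30 mm in the cup, 88 mm from the caddy's axis); z up its axis.
- jar_washer: Clear plastic jar, dia 52 mm, with a black lid dia 55 mm, 72 mm tall to the lid's top, 0.14 to 0.28 kg, loose in a shallow cup of the caddy; on its lid is fixed a flat square steel plate washer, 36 x 36 x 5 mm, with a small hole. Origin: centre of its underside (at height 30 mm in the cup, 88 mm from the caddy's axis); z up its axis.
- jar_bolt: Clear plastic jar, dia 52 mm, with a black lid dia 55 mm, 72 mm tall to the lid's top, 0.14 to 0.28 kg, loose in a shallow cup of the caddy; on its lid is fixed a steel hex bolt lying on its side, 42 mm long. Origin: centre of its underside (at height 30 mm in the cup, 88 mm from the caddy's axis); z up its axis.
- jar_lug: Clear plastic jar, dia 52 mm, with a black lid dia 55 mm, 72 mm tall to the lid's top, 0.14 to 0.28 kg, loose in a shallow cup of the caddy; on its lid is fixed a copper cable lug lying flat, 44 mm long. Origin: centre of its underside (at height 30 mm in the cup, 88 mm from the caddy's axis); z up its axis.
- jar_channel: Clear plastic jar, dia 52 mm, with a black lid dia 55 mm, 72 mm tall to the lid's top, 0.14 to 0.28 kg, loose in a shallow cup of the caddy; on its lid is fixed an oblong steel channel nut, 36 x 19 x 8 mm. Origin: centre of its underside (at height 30 mm in the cup, 88 mm from the caddy's axis); z up its axis.
- nut_driver: Nut driver: straight black rubber handle dia 28 mm, 88 mm long, flat top, two thin grey bands; below it a round steel shank dia 10 mm, 75 mm long, end bevelled. 0.1 to 0.2 kg. Origin: on its axis at the handle's underside, where the shank begins; z up to the handle's top. At the start it stands in one of the two holes of the timber block, handle up, origin at height 85 mm.
- block: Timber block 170 x 70 mm, 85 mm high, fixed to the bench, long side along its x axis, with two vertical through holes dia 13 mm on its long middle line, 45 mm either side of the middle. Origin: centre of its underside. One hole holds the nut driver, the other the screwdriver.
- screwdriver: Stubby screwdriver with a pear-shaped black handle (dia up to 38 mm, 57 mm tall), standing in the other hole of the timber block. Origin: on its axis at the underside of the handle. To be left alone.
- cutters: Cable cutters with two red handles, about 210 mm long, 18 mm high, lying on the bench. Origin: at the pivot, on the bench. To be left alone.
- marker: White marker pen with a black cap, 135 mm long, dia 15 mm, lying on the bench to the caddy's right. Origin: at its middle, on the bench. To be left alone.
- gland: Black plastic cable gland, dia 42 mm, 48 mm tall, standing on the bench. Origin: centre of its underside. To be left alone.
Mind the look-alikes: they are no part of the job. What is shaped like the nut_driver but blue is not meant.

How it is judged:
By the outcome, as a careful person would: the job done as asked, in the order asked, and still so for the second after the job is handed in, while the arm keeps its last pose, push and grip.
It also fails if it takes over 72 s, if anything falls off the work surface, if the arm or the gripper's body presses on something with over 40 N, if the wrist force passes 120 N, or if a joint passes its speed limit or range.

## Robot

A 7-joint arm with a two-finger parallel gripper is mounted at the origin on the work surface. World frame = base frame: x ahead of the robot, y to its left, z up, the work surface at z = 0. Lengths are in m, angles in rad, forces in N, time in s.
With the tool pointing down it reaches from about 0.4 to 0.85 m from the base axis. Payload 10.4 kg.
Tool frame: the origin (TCP) lies midway between the tips of the shut fingers; the grasp point (between the pads) lies 19 mm behind it; z points along the fingers, y is the line along which they close (so a half turn about z gives the same grasp; the last joint's range is limited). The gripper opens to 87 mm and grips with 3 to 60 N. Pads are 19 mm wide; open, the fingers measure 117 mm over their backs; the gripper's body (75 mm by 190 mm) begins 51 mm behind the grasp point.
Start: joints at [1.244, 0.332, -0.065, 1.46, 0.022, 1.35, -0.088], TCP at [0.187, -0.596, 0.223] pointing down, gripper open.
Joint ranges: [-2.6, 2.6], [-0.5, 2.12], [-1.47, 1.34], [0.16, 2.42], [-1.27, 4.41], [0.06, 2.06], [-2.6, 2.6]. Speed limits (rad/s): [2.22, 2.22, 2.79, 2.79, 3.14, 3.14, 3.14].

## Interface

Orientations are given as a unit quaternion [x, y, z, w].
In Python, from bench import r gives the robot as it stands.
- The arm moves only by the tool arm_command, never from a script. Its arguments are lists of equal length, an entry for each row: "xyz": the shift along the world's x, y, z in m, a list of three; "rot": the turn, a rotation vector about the world's x, y, z in rad, a list of three. In form: {"xyz": [[tx, ty, tz], ...], "rot": [[ax, ay, az], ...]}. A call has 1 to 20 rows; each row is the pose to reach, as a shift and turn from the pose commanded when the call began; what a row does not reach only later rows make up. A row lasts 1/12 s, in which the tool goes at most 41.7 mm and 7.16 degrees, less where a joint would pass 70% of its speed; a pose out of reach is approached as far as the arm can. A call with a gripper value outside its range is refused whole. "grip" is the opening, from 0 (shut) to 1 (fully open), set as the call begins (left out, the last holds). The fingers move at their own pace and stop on an object; "squeeze" is the grip in N (left out, the last holds). Time passes only in rows, so rows that repeat a pose let the fingers close. It gives the time, the measured TCP pose, the force, the opening and the grip force at its end, in the units of the state.
- r.read_state(): the state, without advancing time (a new reading comes with each control period).
- r.camera(name): name is "scene" or "side" or "wrist"; returns the picture (420x560x3 uint8, red, green, blue); there is no depth.
- r.camera_model(name): a dict with "fx", "fy", "cx", "cy" (pixels), "T" (4x4, takes a point from camera to world coordinates). Camera axes: x right, y up, looking along -z (the intrinsics and any distortion apply to the point x, -y, -z); pixel columns grow to the right and rows downward; lengths in m; the calibration is good to about 2 mm. A picture is of the moment at which its call begins: read the wrist's pose just before it. camera_model takes no time and is no camera call; for the wrist camera it gives the pose at the moment of the call.
- r.close_job(): hands the job in; it is judged then, once.
Trained networks look in the newest picture that a camera, given by its name, has taken for a name from the list of things; names that differ only in an ending like _2 or _b are one class to them, and where a whole thing is asked for, a point or a joint stands for the part that bears it (a point fixed in the world has none). Each returns a list of dicts, best first, with "conf" (0 to 1); they miss things now and then, are a little off and sometimes report something else, mostly with a low value. They report only what shows in the picture. A call takes as long as a camera call. They do not tell look-alikes from the thing itself.
- r.look_for(label, camera): "at" ([x, y, z] in m, in the coordinates of the camera as it stood for that picture, good to about 4 mm: the middle of the surface that is visible of it).
- r.spot_point(label, camera): "at" ([x, y, z] in m, in the coordinates of the camera as it stood for that picture, good to about 4 mm: a listed point, or the origin of a listed thing).
The state is a dict: "time": time; "joint_positions": joint angles; "joint_vel": joint speeds; "joint_torque": joint torques, N m; "ee_pos": TCP position; "eef_rot": TCP orientation; "ft_force": force on the tool from outside, world axes, zero at the start; "torque": the same for the moment, N m; "width": finger opening in m; "grip_force": force on a finger pad.
Only numpy, scipy, OpenCV 4.12 (cv2) and the standard library are available. Lean on these libraries where they do the work, as an engineer would, in place of code of your own. Each camera call takes 0.05 s, during which the arm holds its last target. There are 200 camera calls.

## Working session

There is one attempt and no reset: what is moved stays moved. The work goes in short steps, Python scripts to look and compute and a tool call to move; the robot and the scene stay as the last step left them, time stands still between calls to the robot, and variables do not carry over. Pictures are saved under pics/ and viewed, at most 10 in all, crops included, and the job is handed in when it is done.

Besides the shell and the picture viewer there is one more tool, called after "Call:" by a JSON object that holds its "name" and its "arguments". arm_command: Moves the arm, as the interface text tells. Its arguments: {"type":"object","properties":{"xyz":{"type":"array"},"rot":{"type":"array"},"grip":{"type":"number"},"squeeze":{"type":"number"}},"required":["xyz","rot"]}

```bash
mkdir -p pics
cat > h.py <<'E'
from bench import r
import numpy as np, cv2
def pic(c,f):
    im=r.camera(c); cv2.imwrite('pics/'+f,im[:,:,::-1]); return im
def world(c,p):
    T=np.array(r.camera_model(c)["T"]); return (T@np.r_[p,1])[:3]
def spot(l,c,fn=None):
    for d in (fn or r.spot_point)(l,c)[:4]:
        print(l,c,round(d['conf'],2),np.round(world(c,d['at']),3))
def proj(c,p):
    m=r.camera_model(c);q=np.linalg.inv(np.array(m["T"]))@np.r_[p,1]
    return m["cx"]+m["fx"]*q[0]/-q[2], m["cy"]-m["fy"]*q[1]/-q[2]
E
python3 - <<'E'
from h import *
a=pic("scene","s.png");b=pic("side","d.png")
cv2.imwrite('pics/both.png',cv2.resize(np.vstack([a,b])[:,:,::-1],(560,840))[:, :])
for l in ["nut_driver","eyelet","turntable","handle","base","jar_nut","block","screwdriver"]:
    spot(l,"scene"); spot(l,"side")
print(r.read_state())
E
```

```text
nut_driver scene 0.79 [0.503 0.336 0.083]
nut_driver scene 0.69 [0.504 0.422 0.074]
nut_driver scene 0.6 [0.396 0.378 0.075]
nut_driver scene 0.6 [ 0.593 -0.067  0.118]
nut_driver side 0.79 [0.397 0.382 0.076]
nut_driver side 0.78 [0.499 0.337 0.086]
nut_driver side 0.76 [0.5   0.426 0.076]
eyelet scene 0.56 [ 0.591 -0.067  0.119]
eyelet side 0.86 [ 0.593 -0.068  0.115]
eyelet side 0.67 [ 0.476 -0.187  0.028]
eyelet side 0.24 [ 0.505 -0.014  0.033]
turntable scene 0.7 [ 0.498 -0.104 -0.006]
turntable scene 0.19 [0.585 0.314 0.082]
turntable side 0.87 [ 0.487 -0.102  0.   ]
turntable side 0.2 [ 0.476 -0.187  0.028]
handle scene 0.78 [ 0.495 -0.1    0.216]
handle scene 0.52 [ 0.543 -0.465 -0.001]
handle side 0.68 [ 0.49  -0.101  0.218]
jar_nut scene 0.78 [ 0.423 -0.046  0.029]
jar_nut side 0.71 [ 0.421 -0.047  0.034]
block scene 0.82 [0.548 0.328 0.001]
block side 0.87 [ 0.548  0.321 -0.002]
screwdriver scene 0.62 [0.585 0.314 0.079]
screwdriver side 0.74 [ 0.409 -0.131  0.032]
screwdriver side 0.57 [0.587 0.311 0.086]
{'time': 0.9, 'joint_positions': array([ 1.24440086,  0.33218939, -0.06467398,  1.46009417,  0.02160665,
        1.34987733, -0.08849642]), 'joint_vel': array([-0.00061602,  0.00155437,  0.00017978,  0.00220211,  0.00054   ,
        0.00033002,  0.00047283]), 'joint_torque': array([-7.99897884e-05, -6.23032093e+01,  2.43821426e-02, -3.90116608e+01,
       -6.09970652e-02,  3.13402084e-02,  6.04664137e-05]), 'ee_pos': array([ 0.18697625, -0.59641147,  0.22258487]), 'eef_rot': array([9.88486945e-01, 1.51306165e-01, 1.30276858e-05, 6.18162687e-05]), 'ft_force': array([-0.00426207,  0.04566141, -0.57857647]), 'torque': array([ 0.01918641,  0.05768229, -0.06678326]), 'grip_force': 0.0, 'width': 0.08711644457444513}
```

View pics/s.png

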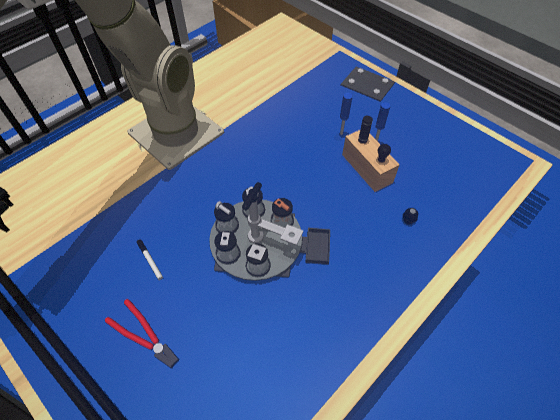

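View pics/d.png

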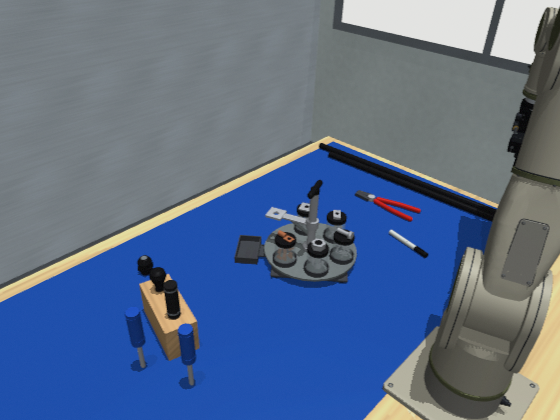

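The scene picture shows these candidates for the nut driver:
- the black straight handle in the block at (366,128), side view (172,298)
- a blue driver at (346,107)
- a blue driver at (383,117)
- the pear-shaped screwdriver at (384,153)

I choose the black straight handle in the block. I'll check it in a close crop, together with the jar that carries the nut.

Run:
```python
import cv2,numpy as np
s=cv2.imread('pics/s.png');d=cv2.imread('pics/d.png')
f=lambda im,x,y,w,h,W,H:cv2.resize(im[y:y+h,x:x+w],(W,H),interpolation=cv2.INTER_CUBIC)
a=f(d,120,240,100,150,267,400);b=f(d,225,170,133,100,532,400)
cv2.imwrite('pics/c1.png',np.hstack([a,b]))
```

```text
(no output)
```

View pics/c1.png

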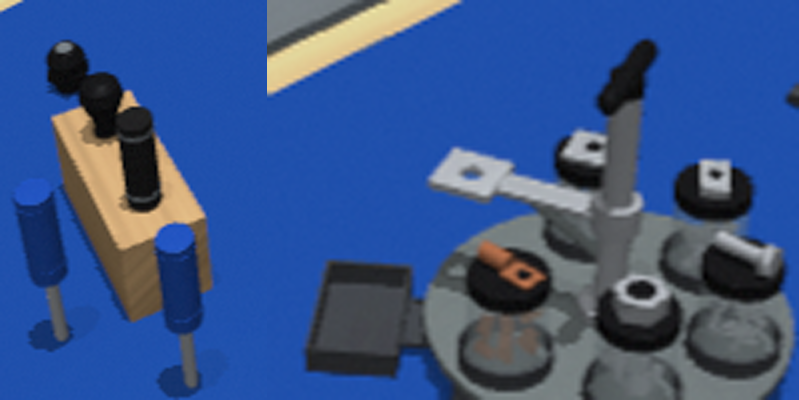

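Call:
{"name": "arm_command", "arguments": {"xyz": [[0,0.02,0.03],[0.02,0.04,0.06],[0.05,0.06,0.09],[0.08,0.08,0.11],[0.11,0.1,0.13],[0.14,0.13,0.15],[0.17,0.16,0.17],[0.2,0.19,0.18],[0.23,0.22,0.18],[0.25,0.25,0.18],[0.27,0.28,0.18],[0.28,0.31,0.18],[0.29,0.34,0.18],[0.29,0.37,0.18],[0.29,0.4,0.18],[0.29,0.43,0.18],[0.29,0.46,0.18],[0.29,0.48,0.18],[0.29,0.49,0.18],[0.29,0.49,0.18]], "rot": [[0,0,0.05],[0,0,0.1],[0,0,0.15],[0,0,0.2],[0,0,0.26],[0,0,0.32],[0,0,0.38],[0,0,0.44],[0,0,0.5],[0,0,0.57],[0,0,0.64],[0,0,0.71],[0,0,0.78],[0,0,0.85],[0,0,0.92],[0,0,0.99],[0,0,1.04],[0,0,1.07],[0,0,1.07],[0,0,1.07]], "grip": 0.6}}

```text
time: 2.57
ee_pos: [0.4772, -0.1046, 0.403]
eef_rot: [0.773, 0.635, 0.0, 0.0]
ft_force: [-0.3, -0.8, 0.0]
width: 0.0521
grip_force: 0.0
```

The crop shows the black straight driver with grey bands standing in the block at (138,160), and the two blue look-alikes on the bench. The jar with the hex nut is at (640,310), between the lug jar and the bolt jar. Next is the wrist view of the caddy.

Run:
```python
from h import *
pic("wrist","w1.png")
for l in ["eyelet","handle","turntable","base","jar_nut","jar_washer","jar_lug","jar_bolt","jar_channel"]: spot(l,"wrist")
m=r.camera_model("wrist");print(m)
```

```text
eyelet wrist 0.93 [ 0.584 -0.071  0.114]
handle wrist 0.85 [ 0.494 -0.11   0.213]
turntable wrist 0.72 [ 0.492 -0.102 -0.001]
turntable wrist 0.63 [ 0.33  -0.343 -0.004]
turntable wrist 0.45 [ 0.495 -0.109  0.213]
jar_nut wrist 0.79 [ 0.422 -0.047  0.03 ]
jar_washer wrist 0.82 [ 0.561 -0.16   0.032]
jar_washer wrist 0.29 [ 0.585 -0.069  0.114]
jar_lug wrist 0.77 [ 0.508 -0.017  0.028]
jar_lug wrist 0.21 [ 0.585 -0.071  0.116]
jar_bolt wrist 0.94 [ 0.413 -0.135  0.033]
jar_channel wrist 0.57 [ 0.479 -0.192  0.031]
jar_channel wrist 0.57 [ 0.412 -0.134  0.03 ]
{'fx': 316.2081197161455, 'fy': 316.2081197161455, 'cx': 278.01257532616455, 'cy': 209.5217515088334, 'T': array([[ 9.80327300e-01,  1.88764657e-01,  5.76739895e-02,
         4.93560069e-01],
       [-1.97378556e-01,  9.37097054e-01,  2.87907653e-01,
        -2.77316380e-02],
       [ 3.00663726e-04, -2.93627341e-01,  9.55919921e-01,
         5.64960839e-01],
       [ 0.00000000e+00,  0.00000000e+00,  0.00000000e+00,
         1.00000000e+00]])}
```

View pics/w1.png

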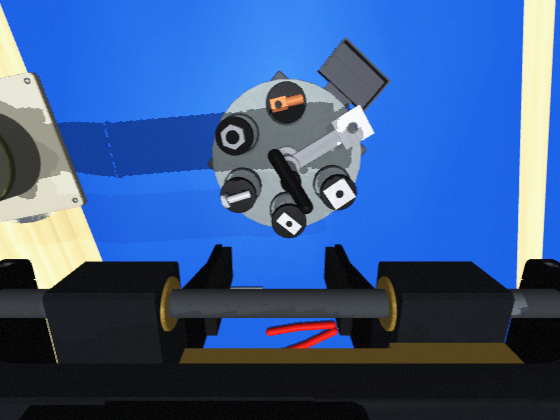

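The wrist view shows the hex nut jar at (232,136), the eyelet at (353,127) and the tray at about (353,73). The tray's rim corners are near (346,39), (389,80), (365,108) and (318,72).

Run:
```python
from h import *
from scipy.optimize import least_squares
J=[((.508,-.017),60),((.422,-.047),120),((.413,-.135),180),((.479,-.192),240),((.561,-.160),300)]
def f(p):
    o=[]
    for (x,y),a in J:
        t=p[2]+np.radians(a); o+=[p[0]+.088*np.cos(t)-x,p[1]+.088*np.sin(t)-y]
    for e in [(.584,-.071),(.591,-.067),(.593,-.068)]:o+=[p[0]+.104*np.cos(p[2])-e[0],p[1]+.104*np.sin(p[2])-e[1]]
    return o
s=least_squares(f,[.49,-.1,.3]);p=s.x;print(p,np.degrees(p[2]),np.round(s.fun,3))
print("eyelet",p[0]+.104*np.cos(p[2]),p[1]+.104*np.sin(p[2]))
m=r.camera_model("wrist");T=np.array(m["T"])
def px(u,v,z):
    d=T[:3,:3]@np.array([(u-m["cx"])/m["fx"],-(v-m["cy"])/m["fy"],-1]);o=T[:3,3];return o+d*(z-o[2])/d[2]
im=cv2.imread('pics/w1.png');g=im[25:120,300:400]
sat=g.max(2).astype(int)-g.min(2); mask=((sat<40)&(g.max(2)<90)).astype(np.uint8)
n,l,st,c=cv2.connectedComponentsWithStats(cv2.morphologyEx(mask,cv2.MORPH_OPEN,np.ones((5,5),np.uint8)))
k=1+np.argmax(st[1:,4]);print(st,c)
pts=np.argwhere(l==k)[:,::-1]+[300,25]
W=np.array([px(u,v,.02)[:2] for u,v in pts])
rect=cv2.minAreaRect((W*1000).astype(np.float32));print(rect,cv2.boxPoints(rect))
for u,v in [(346,39),(389,80),(365,108),(318,72)]:print(px(u,v,.02))
cc=np.array(rect[0])/1000;print("yaw from centre",np.degrees(np.arctan2(*(cc-p[:2])[::-1])),np.linalg.norm(cc-p[:2]))
print(proj("wrist",(p[0]+.104*np.cos(p[2]),p[1]+.104*np.sin(p[2]),.115)))
```

```text
[ 0.49266104 -0.10446514  0.359102  ] 20.5750291238674 [-0.001 -0.001  0.003 -0.002 -0.003 -0.    -0.001  0.001 -0.    -0.
  0.006  0.003 -0.001 -0.001 -0.003  0.   ]
eyelet 0.5900271718782635 -0.06791604200823396
[[   0    0  100   95 9446]
 [   0   79    5   12   54]] [[49.77260216 46.78837603]
 [ 1.81481481 84.01851852]]
((533.2628173828125, -31.09849739074707), (17.30633544921875, 6.580589294433594), 79.78579711914062) [[528.4902   -39.031063]
 [534.9665   -40.19799 ]
 [538.03546  -23.165932]
 [531.55914  -21.999004]]
[0.61823292 0.05786332 0.02      ]
[ 0.67776607 -0.01423175  0.02      ]
[ 0.63503504 -0.04918597  0.02      ]
[0.56819052 0.01988727 0.02      ]
yaw from centre 61.03945513080902 0.08385206480284174
(np.float64(352.2304924021578), np.float64(127.8301654801919))
```

Call:
{"name": "arm_command", "arguments": {"xyz": [[0,0.02,0],[0,0.05,0],[0.01,0.085,0],[0.01,0.12,0],[0.01,0.155,0],[0.01,0.19,0],[0.02,0.225,0],[0.02,0.26,0],[0.02,0.295,0],[0.02,0.33,0],[0.02,0.365,-0.01],[0.024,0.4,-0.03],[0.024,0.42,-0.05],[0.024,0.435,-0.07],[0.024,0.44,-0.09],[0.024,0.442,-0.1],[0.024,0.442,-0.1],[0.024,0.442,-0.1]], "rot": [[0,0,-0.01],[0,0,-0.02],[0,0,-0.03],[0,0,-0.04],[0,0,-0.05],[0,0,-0.06],[0,0,-0.07],[0,0,-0.08],[0,0,-0.08],[0,0,-0.08],[0,0,-0.08],[0,0,-0.08],[0,0,-0.08],[0,0,-0.08],[0,0,-0.08],[0,0,-0.08],[0,0,-0.08],[0,0,-0.08]]}}

```text
time: 4.57
ee_pos: [0.5014, 0.3349, 0.303]
eef_rot: [0.798, 0.602, -0.0, 0.0]
ft_force: [0.5, 1.0, 0.1]
width: 0.0519
grip_force: 0.0
```

Run:
```python
from h import *
pic("wrist","w2.png")
for l in ["nut_driver","screwdriver","block"]: spot(l,"wrist")
spot("nut_driver","wrist",r.look_for)
s=r.read_state();print(s["ee_pos"],s["eef_rot"],s["joint_positions"])
for z in (.085,.173):print(proj("wrist",(.501,.3365,z)))
```

```text
nut_driver wrist 0.95 [0.396 0.38  0.076]
nut_driver wrist 0.74 [0.503 0.426 0.074]
nut_driver wrist 0.63 [0.506 0.331 0.088]
screwdriver wrist 0.94 [0.587 0.309 0.084]
block wrist 0.96 [0.543 0.325 0.002]
nut_driver wrist 0.95 [0.502 0.426 0.162]
nut_driver wrist 0.89 [0.403 0.384 0.156]
nut_driver wrist 0.68 [0.504 0.336 0.176]
[0.50148154 0.33534583 0.30375731] [7.98245589e-01 6.02331465e-01 8.54829451e-04 2.35563840e-04] [-1.45752175e-03  3.75734403e-01 -8.87720716e-01  1.35483533e+00
  2.89546993e-01  1.54232514e+00 -1.13951469e+00]
(np.float64(276.4747616597309), np.float64(180.74014284712223))
(np.float64(276.21845227905703), np.float64(199.57418227293778))
```

View pics/w2.png

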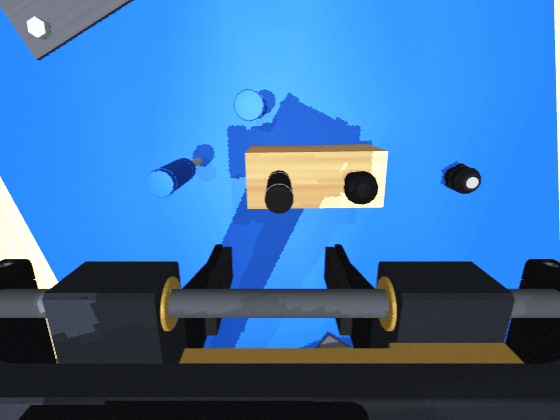

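The driver's handle top is at (279,199), almost under the tool. The fingers stay clear of the screwdriver at (361,187) and of the blue drivers at (250,104) and (168,182). Now I go down and grip.

Call:
{"name": "arm_command", "arguments": {"xyz": [[0.002,0.001,-0.02],[0.002,0.001,-0.05],[0.002,0.001,-0.08],[0.002,0.001,-0.11],[0.002,0.001,-0.135],[0.002,0.001,-0.155],[0.002,0.001,-0.165],[0.002,0.001,-0.167],[0.002,0.001,-0.167]], "rot": [[0,0,0],[0,0,0],[0,0,0],[0,0,0],[0,0,0],[0,0,0],[0,0,0],[0,0,0],[0,0,0]]}}

```text
time: 5.57
ee_pos: [0.5032, 0.3367, 0.1361]
eef_rot: [0.798, 0.603, 0.0, -0.0]
ft_force: [0.1, 0.3, 0.1]
width: 0.0523
grip_force: 0.0
```

Call:
{"name": "arm_command", "arguments": {"xyz": [[0,0,0],[0,0,0],[0,0,0],[0,0,0],[0,0,0],[0,0,0],[0,0,0]], "rot": [[0,0,0],[0,0,0],[0,0,0],[0,0,0],[0,0,0],[0,0,0],[0,0,0]], "grip": 0, "squeeze": 30}}

```text
time: 6.15
ee_pos: [0.5031, 0.3369, 0.1361]
eef_rot: [0.798, 0.603, 0.0, 0.0]
ft_force: [-0.2, 0.2, 4.0]
width: 0.0271
grip_force: 30.0
```

Call:
{"name": "arm_command", "arguments": {"xyz": [[0,0,0.01],[0,0,0.03],[0,0,0.055],[0,0,0.08],[0,0,0.105],[0,0,0.13],[0.01,-0.02,0.15],[0.02,-0.05,0.16],[0.03,-0.08,0.165],[0.04,-0.115,0.165],[0.045,-0.15,0.165],[0.05,-0.185,0.165],[0.06,-0.22,0.165],[0.065,-0.255,0.165],[0.07,-0.29,0.165],[0.075,-0.325,0.165],[0.08,-0.355,0.16],[0.085,-0.38,0.15],[0.087,-0.395,0.142],[0.087,-0.405,0.14]], "rot": [[0,0,0],[0,0,0],[0,0,0],[0,0,0],[0,0,0],[0,0,0],[0,0,0],[0,0,0],[0,0,0],[0,0,0],[0,0,0],[0,0,0],[0,0,0],[0,0,0],[0,0,0],[0,0,0],[0,0,0],[0,0,0],[0,0,0],[0,0,0]]}}

```text
time: 7.82
ee_pos: [0.5894, -0.0705, 0.274]
eef_rot: [0.799, 0.602, -0.001, -0.001]
ft_force: [-0.5, 0.0, -2.4]
width: 0.0272
grip_force: 30.0
```

Call:
{"name": "arm_command", "arguments": {"xyz": [[0,0,0],[0,0,0]], "rot": [[0,0,0],[0,0,0]]}}

```text
time: 7.98
ee_pos: [0.5898, -0.067, 0.2759]
eef_rot: [0.798, 0.603, 0.0, -0.0]
ft_force: [0.3, 1.2, -0.9]
width: 0.0276
grip_force: 30.0
```

Run:
```python
from h import *
P=[]
ims={c:pic(c,"h_%s.png"%c) for c in ("wrist","scene","side")}
for c in ims:
    print(c); spot("eyelet",c); spot("nut_driver",c)
s=r.read_state();e=s["ee_pos"];print(e,s["eef_rot"],s["width"])
o=[]
for c in ims:
    for n,p in (("eye",(.590,-.068,.115)),("tip",(e[0],e[1],e[2]-.126)),("org",(e[0],e[1],e[2]-.051))):print(c,n,np.round(proj(c,p),1))
    u,v=map(int,proj(c,(.590,-.068,.14)));w=32;v=min(max(v,w),419-w)
    o.append(cv2.resize(ims[c][v-w:v+w,u-w:u+w,::-1],(266,266),interpolation=cv2.INTER_CUBIC));print(u-w,v-w)
cv2.imwrite("pics/c2.png",np.hstack(o))
```

```text
wrist
eyelet wrist 0.94 [ 0.585 -0.065  0.115]
nut_driver wrist 0.7 [ 0.588 -0.074  0.227]
scene
eyelet scene 0.75 [ 0.591 -0.068  0.118]
nut_driver scene 0.71 [0.501 0.424 0.075]
nut_driver scene 0.61 [0.394 0.377 0.072]
nut_driver scene 0.59 [ 0.593 -0.068  0.227]
side
eyelet side 0.9 [ 0.59  -0.067  0.115]
nut_driver side 0.65 [0.497 0.424 0.073]
nut_driver side 0.56 [0.396 0.377 0.08 ]
nut_driver side 0.53 [ 0.584 -0.067  0.226]
[ 0.59002371 -0.06800149  0.27572827] [7.97786196e-01 6.02940432e-01 9.20288626e-05 1.15290896e-04] 0.027420048495397194
wrist eye [277.3 192.8]
wrist tip [277.2 201.8]
wrist org [277.  229.9]
245 167
scene eye [290.1 234.2]
scene tip [290.5 226.8]
scene org [291.2 209.3]
258 196
side eye [276.3 211.9]
side tip [276.6 201.1]
side org [277.3 176.6]
244 172
```

View pics/c2.png

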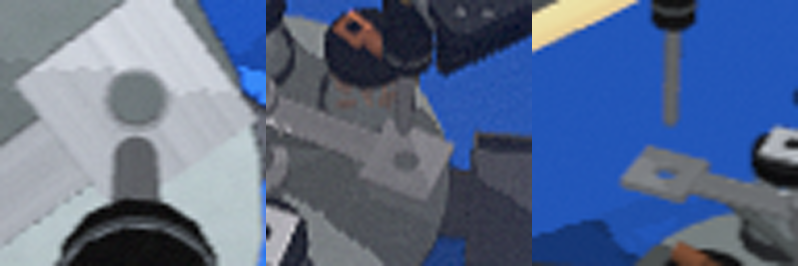

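The crop shows the tip a few millimetres short of the hole. In the wrist view the hole is at (277.7,190.3) and the tip at about (277.5,204). I'll shift towards +y, go down close and look again.

Call:
{"name": "arm_command", "arguments": {"xyz": [[0,0.001,-0.008],[0,0.003,-0.018],[0,0.003,-0.026],[0,0.003,-0.026],[0,0.003,-0.026]], "rot": [[0,0,0],[0,0,0],[0,0,0],[0,0,0],[0,0,0]]}}

```text
time: 8.85
ee_pos: [0.5895, -0.0654, 0.2486]
eef_rot: [0.798, 0.603, -0.001, -0.001]
ft_force: [0.6, 0.5, -1.6]
width: 0.0272
grip_force: 30.0
```

Run:
```python
from h import *
ims={c:pic(c,"i_%s.png"%c) for c in ("wrist","scene","side")}
e=r.read_state()["ee_pos"];print(e)
o=[]
for c in ims:
    b=proj(c,(e[0],e[1],e[2]-.126))
    for n,d in (("x",(.001,0,0)),("y",(0,.001,0)),("z",(0,0,.001))):
        print(c,n,np.round((np.array(proj(c,np.array([e[0],e[1],e[2]-.126])+d))-b),2))
    print(c,"tip",np.round(b,1),"eye",np.round(proj(c,(.590,-.068,.115)),1))
    u,v=map(int,proj(c,(.590,-.068,.12)));w=22
    o.append(cv2.resize(ims[c][v-w:v+w,u-w:u+w,::-1],(266,266),interpolation=cv2.INTER_CUBIC));print(u-w,v-w,266/44)
cv2.imwrite("pics/c3.png",np.hstack(o))
```

```text
[ 0.59017177 -0.06545737  0.24990739]
wrist x [ 1.02 -0.28]
wrist y [-0.29 -0.98]
wrist z [-0.    0.29]
wrist tip [277.2 201.8] eye [277.7 201.8]
255 181 6.045454545454546
scene x [0.29 0.24]
scene y [ 0.28 -0.25]
scene z [ 0.01 -0.21]
scene tip [291.  231.7] eye [290.1 234.2]
268 211 6.045454545454546
side x [-0.27 -0.15]
side y [-0.26  0.14]
side z [ 0.01 -0.31]
side tip [275.7 209.5] eye [276.3 211.9]
254 188 6.045454545454546
```

View pics/c3.png

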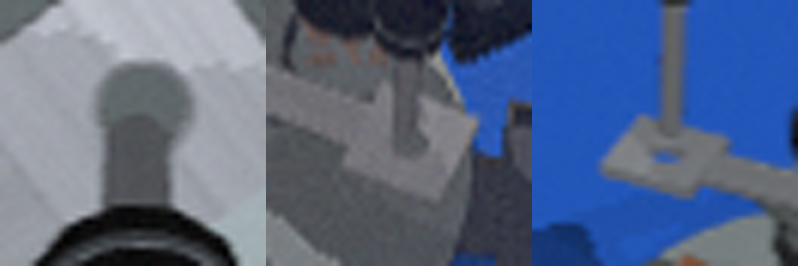

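In the wrist crop the hole centre is at (145,106) and the tip at about (136,141). After allowing for the remaining height, the hole is about 2 mm further in +x and 3 mm further in +y. I'll correct, go down almost to the plate and check.

Call:
{"name": "arm_command", "arguments": {"xyz": [[0.001,0.002,0],[0.002,0.003,-0.003],[0.002,0.003,-0.006],[0.002,0.003,-0.006],[0.002,0.003,-0.006],[0.002,0.003,-0.006]], "rot": [[0,0,0],[0,0,0],[0,0,0],[0,0,0],[0,0,0],[0,0,0]]}}

```text
time: 9.5
ee_pos: [0.592, -0.0625, 0.2436]
eef_rot: [0.798, 0.603, -0.0, 0.0]
ft_force: [0.7, 1.0, -2.6]
width: 0.0274
grip_force: 30.0
```

Run:
```python
from h import *
ims={c:pic(c,"j_%s.png"%c) for c in ("wrist","scene","side")}
e=r.read_state()["ee_pos"];print(e)
o=[]
for c,w in (("wrist",22),("scene",16),("side",16)):
    u,v=map(int,proj(c,(.592,-.064,.12)))
    im=cv2.resize(ims[c][v-w:v+w,u-w:u+w,::-1],(266,266),interpolation=cv2.INTER_CUBIC)
    o.append(cv2.normalize(im,None,0,255,cv2.NORM_MINMAX));print(u-w,v-w,133/w)
cv2.imwrite("pics/c4.png",np.hstack(o))
```

```text
[ 0.592042   -0.06245233  0.24367593]
255 181 6.045454545454546
275 216 8.3125
258 194 8.3125
```

View pics/c4.png

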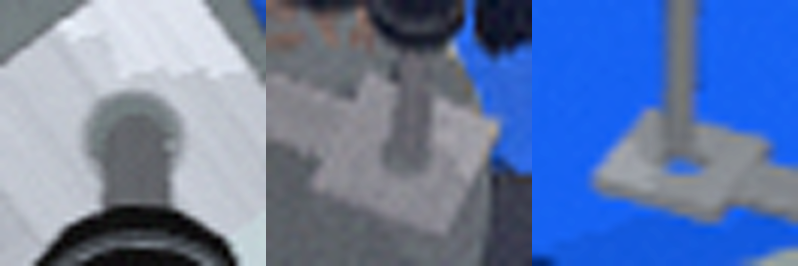

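The tip now sits over the hole in both the wrist crop (133,139 against 136,141) and the side crop. I'll go in slowly and watch the force.

Call:
{"name": "arm_command", "arguments": {"xyz": [[0,0,-0.002],[0,0,-0.004],[0,0,-0.006],[0,0,-0.008],[0,0,-0.01],[0,0,-0.012],[0,0,-0.012]], "rot": [[0,0,0],[0,0,0],[0,0,0],[0,0,0],[0,0,0],[0,0,0],[0,0,0]]}}

```text
time: 10.23
ee_pos: [0.5918, -0.0624, 0.231]
eef_rot: [0.798, 0.603, -0.0, -0.0]
ft_force: [-1.0, 0.3, -2.3]
width: 0.0273
grip_force: 30.0
```

Call:
{"name": "arm_command", "arguments": {"xyz": [[0,0,-0.003],[0,0,-0.007],[0,0,-0.012],[0,0,-0.017],[0,0,-0.022],[0,0,-0.027],[0,0,-0.032],[0,0,-0.037],[0,0,-0.042],[0,0,-0.046],[0,0,-0.05],[0,0,-0.054],[0,0,-0.057],[0,0,-0.06],[0,0,-0.062],[0,0,-0.063],[0,0,-0.063]], "rot": [[0,0,0],[0,0,0],[0,0,0],[0,0,0],[0,0,0],[0,0,0],[0,0,0],[0,0,0],[0,0,0],[0,0,0],[0,0,0],[0,0,0],[0,0,0],[0,0,0],[0,0,0],[0,0,0],[0,0,0]]}}

```text
time: 11.65
ee_pos: [0.5919, -0.0624, 0.1684]
eef_rot: [0.798, 0.603, -0.0, -0.0]
ft_force: [-0.1, 0.3, -2.4]
width: 0.0272
grip_force: 30.0
```

Call:
{"name": "arm_command", "arguments": {"xyz": [[0,0,-0.001],[0,0,-0.0015],[0,0,-0.0015]], "rot": [[0,0,0],[0,0,0],[0,0,0]]}}

```text
time: 11.9
ee_pos: [0.592, -0.0624, 0.1671]
eef_rot: [0.798, 0.603, 0.0, 0.0]
ft_force: [0.4, 0.2, -2.1]
width: 0.0271
grip_force: 30.0
```

Call:
{"name": "arm_command", "arguments": {"xyz": [[0,0,0],[0,0,0],[0,0,0],[0,0,0],[0,0,0],[0,0,0.01],[0,0,0.03],[0,0,0.055],[0,0,0.085],[0,0,0.115],[0,0,0.14],[-0.02,-0.01,0.17],[-0.04,-0.02,0.19],[-0.07,-0.03,0.2],[-0.09,-0.04,0.2],[-0.1,-0.042,0.2],[-0.1,-0.042,0.2],[-0.1,-0.042,0.2]], "rot": [[0,0,0],[0,0,0],[0,0,0],[0,0,0],[0,0,0],[0,0,0],[0,0,0],[0,0,0],[0,0,0],[0,0,0],[0,0,0],[0,0,0],[0,0,0],[0,0,0],[0,0,0],[0,0,0],[0,0,0],[0,0,0]], "grip": 0.55}}

```text
time: 13.4
ee_pos: [0.492, -0.1044, 0.368]
eef_rot: [0.798, 0.602, 0.0, 0.001]
ft_force: [-0.0, -0.7, 0.4]
width: 0.0479
grip_force: 0.0
```

Run:
```python
from h import *
a=pic("wrist","k_w.png")
for l in ["handle","nut_driver","eyelet","turntable","jar_nut","jar_washer","jar_lug","jar_bolt","jar_channel","base"]: spot(l,"wrist")
b=r.camera("side"); 
spot("nut_driver","side");spot("handle","side")
s=r.read_state();print(s["ee_pos"],s["eef_rot"],s["joint_positions"])
o=cv2.resize(b[160:260,210:343,::-1],(372,280),interpolation=cv2.INTER_CUBIC)
A=cv2.resize(a[0:320,60:488,::-1],(428,320))
o=cv2.copyMakeBorder(o,0,40,0,0,cv2.BORDER_CONSTANT)
cv2.imwrite("pics/c5.png",np.hstack([A,o]))
```

```text
handle wrist 0.72 [ 0.494 -0.103  0.215]
handle wrist 0.68 [ 0.424 -0.042  0.028]
nut_driver wrist 0.96 [ 0.592 -0.068  0.113]
nut_driver wrist 0.6 [ 0.563 -0.153  0.032]
nut_driver wrist 0.24 [ 0.507 -0.012  0.027]
eyelet wrist 0.73 [ 0.585 -0.066  0.114]
turntable wrist 0.81 [ 0.496 -0.099 -0.   ]
turntable wrist 0.5 [ 0.561 -0.159  0.03 ]
jar_nut wrist 0.79 [ 0.424 -0.043  0.032]
jar_nut wrist 0.53 [ 0.584 -0.066  0.115]
jar_nut wrist 0.22 [ 0.559 -0.155  0.029]
jar_washer wrist 0.66 [ 0.561 -0.156  0.033]
jar_lug wrist 0.56 [ 0.506 -0.011  0.029]
jar_bolt wrist 0.7 [ 0.41  -0.129  0.031]
jar_bolt wrist 0.57 [ 0.542 -0.467 -0.005]
jar_channel wrist 0.84 [ 0.479 -0.189  0.03 ]
nut_driver side 0.78 [0.499 0.424 0.075]
nut_driver side 0.73 [0.395 0.379 0.078]
nut_driver side 0.62 [ 0.586 -0.061  0.114]
handle side 0.67 [ 0.494 -0.097  0.216]
handle side 0.65 [ 0.408 -0.132  0.03 ]
[ 0.49200434 -0.10438923  0.36705442] [ 7.97941759e-01  6.02734558e-01  2.77807617e-05 -3.45308906e-06] [ 0.78864799  0.06857875 -0.70217503  1.48933383  0.04424964  1.59980383
 -0.18802991]
```

View pics/c5.png

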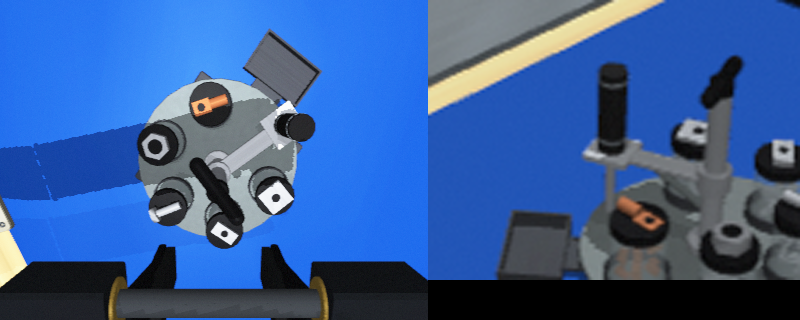

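The driver hangs upright in the eyelet (side crop at (612,110)). Wrist crop: nut jar (156,144), T-handle (215,190), tray corners (268,29), (320,72), (296,105), (243,69). I'll now refine the caddy and base angles.

Run:
```python
from h import *
from scipy.optimize import least_squares
J=[((.506,-.011),60),((.424,-.043),120),((.410,-.129),180),((.479,-.189),240),((.561,-.156),300)]
def f(p):
    o=[]
    for (x,y),a in J:
        t=p[2]+np.radians(a); o+=[p[0]+.088*np.cos(t)-x,p[1]+.088*np.sin(t)-y]
    for e in [(.592,-.068),(.592,-.0625),(.585,-.066),(.586,-.061)]:o+=[p[0]+.104*np.cos(p[2])-e[0],p[1]+.104*np.sin(p[2])-e[1]]
    return o
s=least_squares(f,[.49,-.1,.3]);p=s.x;print(p,np.degrees(p[2]),np.round(s.fun,3))
im=cv2.imread('pics/k_w.png')
m=r.camera_model("wrist");T=np.array(m["T"])
def px(u,v,z):
    d=T[:3,:3]@np.array([(u-m["cx"])/m["fx"],-(v-m["cy"])/m["fy"],-1]);o=T[:3,3];return o+d*(z-o[2])/d[2]
y0,y1,x0,x1=22,104,296,386
g=im[y0:y1,x0:x1];mask=(g[:,:,0]<130).astype(np.uint8)
mask=cv2.morphologyEx(mask,cv2.MORPH_OPEN,np.ones((9,9),np.uint8))
n,l,st,c=cv2.connectedComponentsWithStats(mask);k=1+np.argmax(st[1:,4]);print(st)
k=l[65-y0,342-x0];print(k)
pts=np.argwhere(l==k)[:,::-1]+[x0,y0]
W=np.array([px(u,v,.02)[:2] for u,v in pts])
rect=cv2.minAreaRect((W*1000).astype(np.float32));print(rect)
cc=np.array(rect[0])/1000
for ax in (p[:2],[.4927,-.1045],[.4935,-.103]):
  d=cc-ax;print("yaw from centre",np.degrees(np.arctan2(d[1],d[0])),np.hypot(*d))
# T bar direction: dark pixels near the handle
b=im[150:230,240:310];mk=(b.max(2)<45).astype(np.uint8);n,l,st,c=cv2.connectedComponentsWithStats(mk);k=1+np.argmax(st[1:,4]);print(st[k],c[k])
q=np.argwhere(l==k)[:,::-1]+[240,150];Wb=np.array([px(u,v,.222)[:2] for u,v in q])
ev=np.linalg.svd(Wb-Wb.mean(0),full_matrices=False)[2][0];print("bar",Wb.mean(0),np.degrees(np.arctan2(ev[1],ev[0])),np.ptp((Wb-Wb.mean(0))@ev))
```

```text
[ 0.49195583 -0.09999055  0.35631809] 20.41552257127501 [ 0.001 -0.002  0.    -0.001 -0.001 -0.002 -0.002  0.002 -0.001 -0.
 -0.003  0.004 -0.003 -0.001  0.004  0.002  0.003 -0.003]
[[   0    0   90   82 4224]
 [  11   12   71   68 3156]]
1
((618.9793090820312, 2.491344451904297), (73.8255615234375, 97.85987854003906), 39.13829803466797)
yaw from centre 38.896411710025 0.16320999200038094
yaw from centre 40.27325558504044 0.1655101558511175
yaw from centre 40.0540040016904 0.16393132940952515
[  10    8   54   69 1340] [36.79402985 42.35      ]
bar [ 0.49286561 -0.10035506] -71.71973829735008 0.08438061749708597
```

The caddy's x axis is at about 19.8°, the base yaw at about 39.3° and the axis at (0.4925, -0.1015). The turn needed is about -100.5°. I'll rotate the tool by +0.62 rad, go down and pinch the bar.

Call:
{"name": "arm_command", "arguments": {"xyz": [[0,0.001,-0.01],[0,0.002,-0.03],[0,0.003,-0.05],[0,0.003,-0.07],[0,0.003,-0.085],[0,0.003,-0.1],[0,0.003,-0.115],[0,0.003,-0.13],[0,0.003,-0.145],[0,0.003,-0.157],[0,0.003,-0.165],[0,0.003,-0.168],[0,0.003,-0.168],[0,0.003,-0.168]], "rot": [[0,0,0.06],[0,0,0.14],[0,0,0.23],[0,0,0.32],[0,0,0.41],[0,0,0.5],[0,0,0.57],[0,0,0.61],[0,0,0.62],[0,0,0.62],[0,0,0.62],[0,0,0.62],[0,0,0.62],[0,0,0.62]]}}

```text
time: 15.27
ee_pos: [0.4923, -0.1014, 0.1996]
eef_rot: [0.576, 0.817, 0.0, 0.0]
ft_force: [0.4, -0.3, 0.3]
width: 0.0479
grip_force: 0.0
```

Call:
{"name": "arm_command", "arguments": {"xyz": [[0,0,0],[0,0,0],[0,0,0],[0,0,0],[0,0,0],[0,0,0],[0,0,0]], "rot": [[0,0,0],[0,0,0],[0,0,0],[0,0,0],[0,0,0],[0,0,0],[0,0,0]], "grip": 0, "squeeze": 40}}

```text
time: 15.85
ee_pos: [0.4926, -0.1012, 0.1993]
eef_rot: [0.576, 0.817, 0.0, 0.001]
ft_force: [3.8, 0.1, -0.2]
width: 0.0228
grip_force: 40.0
```

Run:
```python
from h import *
s=r.read_state();print(s["ft_force"],s["torque"],s["joint_positions"])
pic("wrist","l_w.png")
for l in ["jar_nut","jar_lug","eyelet","jar_bolt","base"]: spot(l,"wrist")
```

```text
[ 3.7946279   0.08866869 -0.19186706] [ 0.12426052 -1.00617867 -0.00869188] [ 0.80097885  0.13788921 -0.73716346  1.77910894  0.09696643  1.26006479
  0.3821827 ]
jar_nut wrist 0.94 [ 0.423 -0.044  0.031]
jar_lug wrist 0.73 [ 0.506 -0.015  0.032]
eyelet wrist 0.97 [ 0.587 -0.063  0.118]
jar_bolt wrist 0.91 [ 0.413 -0.13   0.034]
```

The opening of 22.8 mm means the finger tips hold the column, which is 22 mm across, and not the 16 mm bar. I'll open, rise 13 mm and pinch again.

Call:
{"name": "arm_command", "arguments": {"xyz": [[0,0,0],[0,0,0],[0,0,0],[0,0,0.005],[0,0,0.01],[0,0,0.0135],[0,0,0.0135]], "rot": [[0,0,0],[0,0,0],[0,0,0],[0,0,0],[0,0,0],[0,0,0],[0,0,0]], "grip": 0.5}}

```text
time: 16.73
ee_pos: [0.4924, -0.1015, 0.2137]
eef_rot: [0.576, 0.817, 0.0, 0.001]
ft_force: [-0.9, -0.3, 0.6]
width: 0.0427
grip_force: 0.0
```

Call:
{"name": "arm_command", "arguments": {"xyz": [[0,0,0],[0,0,0],[0,0,0],[0,0,0],[0,0,0],[0,0,0],[0,0,0],[0,0,0]], "rot": [[0,0,0],[0,0,0],[0,0,0],[0,0,0],[0,0,0],[0,0,0],[0,0,0],[0,0,0]], "grip": 0, "squeeze": 40}}

```text
time: 17.4
ee_pos: [0.4925, -0.1012, 0.2125]
eef_rot: [0.576, 0.817, 0.001, 0.0]
ft_force: [6.0, 0.8, -4.5]
width: 0.0223
grip_force: 40.0
```

Call:
{"name": "arm_command", "arguments": {"xyz": [[0,0,0],[0,0,0],[0,0,0],[0,0,0.003],[0,0,0.005],[0,0,0.005]], "rot": [[0,0,0],[0,0,0],[0,0,0],[0,0,0],[0,0,0],[0,0,0]], "grip": 0.4}}

```text
time: 17.9
ee_pos: [0.4922, -0.1015, 0.2182]
eef_rot: [0.576, 0.817, 0.0, 0.0]
ft_force: [0.2, -0.1, 0.1]
width: 0.0344
grip_force: 0.0
```

Call:
{"name": "arm_command", "arguments": {"xyz": [[0,0,0],[0,0,0],[0,0,0],[0,0,0],[0,0,0],[0,0,0],[0,0,0],[0,0,0]], "rot": [[0,0,0],[0,0,0],[0,0,0],[0,0,0],[0,0,0],[0,0,0],[0,0,0],[0,0,0]], "grip": 0, "squeeze": 20}}

```text
time: 18.57
ee_pos: [0.4924, -0.1012, 0.2177]
eef_rot: [0.576, 0.817, 0.0, 0.0]
ft_force: [5.0, 0.9, -3.0]
width: 0.022
grip_force: 20.0
```

Run:
```python
from h import *
s=r.read_state();print(s["ee_pos"],s["ft_force"],s["torque"],s["width"])
a=pic("wrist","m_w.png");b=pic("side","m_d.png");c=pic("scene","m_s.png")
for l in ["jar_nut","jar_lug","eyelet","jar_bolt","handle"]: spot(l,"wrist")
u,v=map(int,proj("side",(.4925,-.1015,.215)));u2,v2=map(int,proj("scene",(.4925,-.1015,.215)));print(u,v,u2,v2,proj("wrist",(.4925,-.1015,.22)))
w=35;f=lambda i,u,v:cv2.resize(i[v-w:v+w,u-w:u+w,::-1],(300,300),interpolation=cv2.INTER_CUBIC)
cv2.imwrite("pics/c6.png",np.vstack([np.hstack([f(b,u,v),f(c,u2,v2)]),cv2.resize(a[100:380,:,::-1],(600,300))]))
```

```text
[ 0.49244224 -0.10121127  0.21765091] [ 4.97628091  0.90532299 -3.02929748] [ 0.21244526 -1.337877    0.02289023] 0.022046694884152167
jar_nut wrist 0.96 [ 0.423 -0.045  0.034]
jar_nut wrist 0.34 [ 0.496 -0.107  0.217]
jar_lug wrist 0.75 [ 0.507 -0.014  0.028]
jar_lug wrist 0.34 [ 0.427 -0.045  0.028]
eyelet wrist 0.82 [ 0.584 -0.066  0.116]
jar_bolt wrist 0.75 [ 0.414 -0.133  0.032]
jar_bolt wrist 0.22 [ 0.426 -0.043  0.03 ]
handle wrist 0.8 [ 0.494 -0.103  0.213]
314 189 251 195 (np.float64(277.03938216580207), np.float64(263.54444122372877))
```

View pics/c6.png

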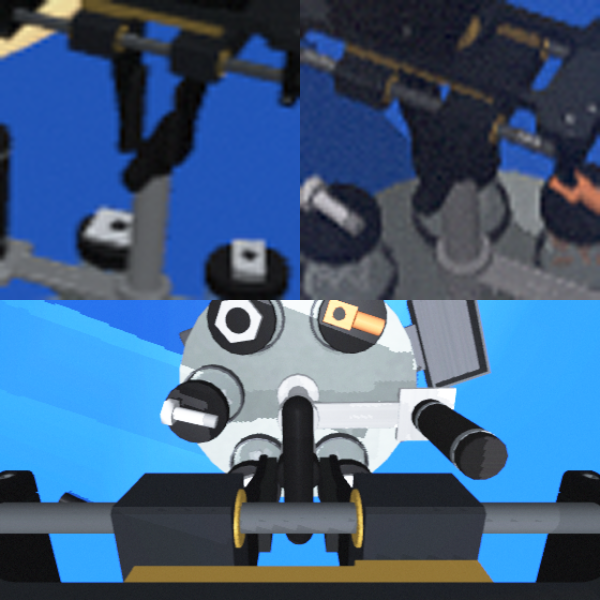

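The picture shows the bar lying straight between the fingers, which are square to it. The pads stand about 22 mm apart, so the thicker hub or column on the axis seems to stop them. I'll pinch the bar itself 24 mm off the axis to test this.

Call:
{"name": "arm_command", "arguments": {"xyz": [[0,0,0],[0,0,0],[0,0,0],[-0.002,0.006,0],[-0.005,0.014,0],[-0.008,0.0225,-0.004],[-0.008,0.0225,-0.01],[-0.008,0.0225,-0.015],[-0.008,0.0225,-0.015]], "rot": [[0,0,0],[0,0,0],[0,0,0],[0,0,0],[0,0,0],[0,0,0],[0,0,0],[0,0,0],[0,0,0]], "grip": 0.5}}

```text
time: 19.72
ee_pos: [0.4832, -0.0789, 0.2012]
eef_rot: [0.576, 0.817, -0.0, -0.001]
ft_force: [0.1, -0.2, -0.4]
width: 0.0432
grip_force: 0.0
```

Call:
{"name": "arm_command", "arguments": {"xyz": [[0,0,0],[0,0,0],[0,0,0],[0,0,0],[0,0,0],[0,0,0],[0,0,0],[0,0,0]], "rot": [[0,0,0],[0,0,0],[0,0,0],[0,0,0],[0,0,0],[0,0,0],[0,0,0],[0,0,0]], "grip": 0, "squeeze": 15}}

```text
time: 20.38
ee_pos: [0.4843, -0.0789, 0.2027]
eef_rot: [0.576, 0.817, 0.0, 0.0]
ft_force: [2.8, -0.0, -0.7]
width: 0.0151
grip_force: 15.0
```

At 24 mm off the axis the opening is 15.1 mm, so this is a clean grip on the bar. It also squares the bar to the tool, which puts the caddy at 19.6°. Next I work out the arc for turning about the axis.

```bash
cat > arc.py <<'E'
import numpy as np,sys
def arc(a0,angs):
    d=lambda a:.024*np.array([np.cos(np.radians(a)),np.sin(np.radians(a))])
    print([[*np.round(d(a0+x)-d(a0),4).tolist(),0] for x in angs]);print([[0,0,round(float(np.radians(x)),3)] for x in angs])
E
python3 - <<'E'
from arc import *
t=lambda D,n:D*(1-np.cos(np.pi*np.arange(1,n+1)/n))/2
arc(109.6,t(-50,19)); arc(59.6,t(-50,19))
E
```

```text
[[0.0001, 0.0, 0], [0.0005, 0.0002, 0], [0.0012, 0.0004, 0], [0.0021, 0.0006, 0], [0.0033, 0.0009, 0], [0.0046, 0.0011, 0], [0.0061, 0.0013, 0], [0.0077, 0.0014, 0], [0.0094, 0.0013, 0], [0.0112, 0.0012, 0], [0.0129, 0.0009, 0], [0.0144, 0.0005, 0], [0.0159, 0.0001, 0], [0.0172, -0.0004, 0], [0.0182, -0.0009, 0], [0.0191, -0.0013, 0], [0.0197, -0.0016, 0], [0.0201, -0.0018, 0], [0.0202, -0.0019, 0]]
[[0, 0, -0.006], [0, 0, -0.024], [0, 0, -0.053], [0, 0, -0.092], [0, 0, -0.141], [0, 0, -0.198], [0, 0, -0.261], [0, 0, -0.329], [0, 0, -0.4], [0, 0, -0.472], [0, 0, -0.543], [0, 0, -0.612], [0, 0, -0.675], [0, 0, -0.732], [0, 0, -0.781], [0, 0, -0.82], [0, 0, -0.849], [0, 0, -0.867], [0, 0, -0.873]]
[[0.0001, -0.0001, 0], [0.0005, -0.0003, 0], [0.0011, -0.0007, 0], [0.0019, -0.0012, 0], [0.0028, -0.0019, 0], [0.0038, -0.0028, 0], [0.0049, -0.0038, 0], [0.006, -0.005, 0], [0.0071, -0.0064, 0], [0.0081, -0.0078, 0], [0.009, -0.0093, 0], [0.0097, -0.0107, 0], [0.0103, -0.0121, 0], [0.0107, -0.0134, 0], [0.0111, -0.0145, 0], [0.0113, -0.0155, 0], [0.0114, -0.0161, 0], [0.0115, -0.0166, 0], [0.0115, -0.0167, 0]]
[[0, 0, -0.006], [0, 0, -0.024], [0, 0, -0.053], [0, 0, -0.092], [0, 0, -0.141], [0, 0, -0.198], [0, 0, -0.261], [0, 0, -0.329], [0, 0, -0.4], [0, 0, -0.472], [0, 0, -0.543], [0, 0, -0.612], [0, 0, -0.675], [0, 0, -0.732], [0, 0, -0.781], [0, 0, -0.82], [0, 0, -0.849], [0, 0, -0.867], [0, 0, -0.873]]
```

Call:
{"name": "arm_command", "arguments": {"xyz": [[0.0001,0,0],[0.0005,0.0002,0],[0.0012,0.0004,0],[0.002,0.0006,0],[0.0033,0.0009,0],[0.0046,0.0011,0],[0.006,0.0013,0],[0.0077,0.0014,0],[0.0094,0.0013,0],[0.011,0.0012,0],[0.013,0.0009,0],[0.0144,0.0005,0],[0.016,0.0001,0],[0.0172,-0.0004,0],[0.0182,-0.0009,0],[0.019,-0.0013,0],[0.0197,-0.0016,0],[0.02,-0.0018,0],[0.0202,-0.0019,0]], "rot": [[0,0,-0.006],[0,0,-0.024],[0,0,-0.053],[0,0,-0.092],[0,0,-0.141],[0,0,-0.198],[0,0,-0.261],[0,0,-0.329],[0,0,-0.4],[0,0,-0.472],[0,0,-0.543],[0,0,-0.612],[0,0,-0.675],[0,0,-0.732],[0,0,-0.781],[0,0,-0.82],[0,0,-0.849],[0,0,-0.867],[0,0,-0.873]], "squeeze": 25}}

```text
time: 21.97
ee_pos: [0.5041, -0.0806, 0.2027]
eef_rot: [0.868, 0.497, -0.0, -0.0]
ft_force: [-1.5, 1.2, 2.5]
width: 0.0151
grip_force: 25.0
```

Call:
{"name": "arm_command", "arguments": {"xyz": [[0.0001,-0.0001,0],[0.0005,-0.0003,0],[0.0011,-0.0007,0],[0.0019,-0.0012,0],[0.0028,-0.0019,0],[0.0038,-0.0028,0],[0.0049,-0.0038,0],[0.006,-0.005,0],[0.0071,-0.0064,0],[0.0081,-0.0078,0],[0.009,-0.0093,0],[0.0097,-0.0107,0],[0.0103,-0.0121,0],[0.0107,-0.0134,0],[0.0111,-0.0145,0],[0.0113,-0.0155,0],[0.0114,-0.0161,0],[0.0115,-0.0166,0],[0.0115,-0.0167,0]], "rot": [[0,0,-0.006],[0,0,-0.024],[0,0,-0.053],[0,0,-0.092],[0,0,-0.141],[0,0,-0.198],[0,0,-0.261],[0,0,-0.329],[0,0,-0.4],[0,0,-0.472],[0,0,-0.543],[0,0,-0.612],[0,0,-0.675],[0,0,-0.732],[0,0,-0.781],[0,0,-0.82],[0,0,-0.849],[0,0,-0.867],[0,0,-0.873]]}}

```text
time: 23.55
ee_pos: [0.5154, -0.0969, 0.2027]
eef_rot: [0.997, 0.083, -0.0, -0.0]
ft_force: [-3.6, 3.6, 5.9]
width: 0.0152
grip_force: 25.0
```

Call:
{"name": "arm_command", "arguments": {"xyz": [[0,0,0],[0,0,0],[0,0,0]], "rot": [[0,0,0],[0,0,0],[0,0,0]]}}

```text
time: 23.8
ee_pos: [0.5155, -0.0969, 0.2027]
eef_rot: [0.996, 0.084, -0.0, -0.0]
ft_force: [-4.0, 2.9, 6.0]
width: 0.0152
grip_force: 25.0
```

Run:
```python
from h import *
from scipy.optimize import least_squares
s=r.read_state();print(s["time"],s["ee_pos"],s["eef_rot"],s["ft_force"],s["torque"],s["width"])
im=pic("wrist","n_w.png");pic("scene","n_s.png");pic("side","n_d.png")
for c in ("wrist","scene","side"):
    for l in ["jar_nut","jar_lug","jar_bolt","jar_washer","jar_channel","eyelet","base","nut_driver"]: spot(l,c)
m=r.camera_model("wrist");np.save("n_T.npy",np.array(m["T"]))
ax=np.array([.4925,-.1012])
for c in ("wrist","scene","side"):
    for d in (.160,.201):print(c,[np.round(proj(c,(ax[0]+R*np.cos(np.radians(39.3))-q*np.sin(np.radians(39.3)),ax[1]+R*np.sin(np.radians(39.3))+q*np.cos(np.radians(39.3)),.02))) .tolist() for R in (.139,.201) for q in (-.05,.05)]);break
```

```text
23.8 [ 0.51545316 -0.09692482  0.2026639 ] [ 9.96478324e-01  8.38499487e-02 -2.53949446e-04 -2.66143030e-04] [-4.00934479  2.91445933  5.96958104] [ 0.71853829  0.72844633 -0.07071578] 0.015211394776582118
jar_nut wrist 0.76 [ 0.561 -0.046  0.03 ]
jar_lug wrist 0.6 [ 0.577 -0.132  0.028]
jar_lug wrist 0.54 [ 0.332 -0.341 -0.002]
jar_lug wrist 0.38 [ 0.558 -0.04   0.032]
jar_bolt wrist 0.6 [ 0.481 -0.016  0.029]
jar_washer wrist 0.47 [ 0.415 -0.072  0.033]
jar_washer wrist 0.45 [ 0.428 -0.161  0.032]
jar_channel wrist 0.69 [ 0.414 -0.073  0.031]
eyelet wrist 0.93 [ 0.504 -0.207  0.119]
nut_driver wrist 0.72 [ 0.511 -0.213  0.115]
jar_nut scene 0.78 [ 0.561 -0.045  0.032]
jar_lug scene 0.69 [ 0.577 -0.129  0.026]
jar_lug scene 0.49 [ 0.546 -0.463 -0.004]
jar_bolt scene 0.76 [ 0.476 -0.014  0.03 ]
jar_washer scene 0.65 [ 0.5   -0.106 -0.004]
eyelet scene 0.87 [ 0.511 -0.204  0.117]
nut_driver scene 0.82 [ 0.516 -0.206  0.113]
nut_driver scene 0.74 [0.394 0.378 0.075]
nut_driver scene 0.52 [0.5   0.424 0.07 ]
nut_driver scene 0.48 [ 0.332 -0.342 -0.001]
jar_nut side 0.9 [ 0.557 -0.047  0.034]
jar_lug side 0.57 [ 0.575 -0.134  0.032]
jar_bolt side 0.59 [ 0.474 -0.013  0.034]
jar_washer side 0.71 [ 0.426 -0.154  0.033]
jar_channel side 0.78 [ 0.407 -0.069  0.026]
jar_channel side 0.67 [ 0.492 -0.099  0.218]
jar_channel side 0.24 [ 0.51  -0.205  0.112]
eyelet side 0.75 [ 0.509 -0.203  0.114]
eyelet side 0.44 [0.586 0.313 0.083]
nut_driver side 0.97 [0.499 0.425 0.076]
nut_driver side 0.88 [ 0.507 -0.205  0.113]
nut_driver side 0.88 [0.396 0.376 0.077]
wrist [[253.0, 70.0], [171.0, 121.0], [219.0, 9.0], [135.0, 66.0]]
scene [[305.0, 258.0], [307.0, 226.0], [328.0, 260.0], [330.0, 228.0]]
side [[261.0, 236.0], [257.0, 258.0], [239.0, 234.0], [234.0, 257.0]]
```

Run:
```python
from h import *
ax=np.array([.4927,-.1012])
for c,f,k,b in (("wrist","n_w.png",35,3),("wrist","n_w.png",45,3),("scene","n_s.png",13,2),("side","n_d.png",11,2)):
    im=cv2.imread("pics/"+f);m=r.camera_model(c);T=np.array(m["T"])
    def px(u,v,z):
        d=T[:3,:3]@np.array([(u-m["cx"])/m["fx"],-(v-m["cy"])/m["fy"],-1]);o=T[:3,3];return o+d*(z-o[2])/d[2]
    t=np.radians(39.3);u,v=map(int,proj(c,(*(ax+.17*np.array([np.cos(t),np.sin(t)])),.005)))
    # rectify to a top view at rim height: 1 px = 0.5 mm
    S=2000;x0,y0=.52,-.11
    g=np.array([[x0,y0],[x0+.2,y0],[x0+.2,y0+.2],[x0,y0+.2]])
    H=cv2.getPerspectiveTransform(np.float32([proj(c,(*q,.02)) for q in g]),np.float32((g-[x0,y0])*S))
    w=cv2.warpPerspective(im,H,(400,400))
    sat=w[:,:,0].astype(int)-w[:,:,2]
    mk=((sat<70)&(w.max(2)<140)).astype(np.uint8)
    mk=cv2.morphologyEx(mk,cv2.MORPH_OPEN,cv2.getStructuringElement(cv2.MORPH_ELLIPSE,(91,91)))
    n,l,st,ce=cv2.connectedComponentsWithStats(mk)
    print(c,"px",u,v,im[v,u],st[1:].tolist())
    if n<2: continue
    i=1+np.argmax(st[1:,4]);p=np.argwhere(l==i)[:,::-1].astype(np.float32)
    R=cv2.minAreaRect(p);cc=np.array(R[0])/S+[x0,y0];d=cc-ax
    print(c,cc,np.array(R[1])/S,R[2],"dir",np.degrees(np.arctan2(d[1],d[0])),np.hypot(*d))
```

```text
wrist px 197 69 [172 157 149] [[303, 47, 97, 353, 23916]]
wrist [0.6955 0.0015] [0.176 0.048] 90.0 dir 26.85812166210432 0.2273216443720219
wrist px 197 69 [172 157 149] [[303, 47, 97, 353, 23916]]
wrist [0.6955 0.0015] [0.176 0.048] 90.0 dir 26.85812166210432 0.2273216443720219
scene px 317 245 [91 73 72] [[0, 0, 314, 328, 58232]]
scene [ 0.58636994 -0.03901741] [0.18009636 0.12614997] 40.10091018676758 dir 33.578110090051915 0.11243101193494898
side px 247 250 [80 75 72] [[0, 0, 299, 365, 73704]]
side [ 0.5945 -0.019 ] [0.182 0.149] 90.0 dir 38.91968229219954 0.13084372357893212
```

Run:
```python
from h import *
ax=np.array([.4927,-.1012]);t=np.radians(39.3);e=np.array([np.cos(t),np.sin(t)]);n=np.array([-e[1],e[0]])
S=2000
g=[(.13,-.09),(.23,-.09),(.23,.09),(.13,.09)]
for c,f in (("wrist","n_w.png"),("scene","n_s.png"),("side","n_d.png")):
    im=cv2.imread("pics/"+f)
    H=cv2.getPerspectiveTransform(np.float32([proj(c,(*(ax+a*e+b*n),.02)) for a,b in g]),np.float32([((a-.13)*S,(b+.09)*S) for a,b in g]))
    w=cv2.warpPerspective(im,H,(200,360)).astype(int)
    mk=(w[:,:,0]<1.7*w[:,:,2]).astype(np.uint8)
    mk=cv2.morphologyEx(mk,cv2.MORPH_OPEN,np.ones((15,15),np.uint8))
    cv2.imwrite("pics/mk_%s.png"%c,mk*255)
    lo,hi,R=[],[],[]
    for a in range(45,125,4):
        k=np.flatnonzero(mk[:,a])
        if len(k): R.append(a/S+.13);lo.append(k[0]/S-.09);hi.append((k[-1]+1)/S-.09)
    R=np.array(R)
    for nm,v in (("lo",lo),("hi",hi)):
        q=np.polyfit(R,v,1);print(c,nm,"slope deg",round(np.degrees(q[0]),2),"at .17: %.4f"%np.polyval(q,.17),"rms %.4f"%np.std(v-np.polyval(q,R)))
    ends=[np.flatnonzero(mk[b])[-1]/S+.13 if mk[b].any() else 0 for b in range(110,250,10)];q=np.polyfit(np.arange(110,250,10)/S,ends,1);print("far edge",np.round(ends,3),-np.degrees(q[0]))
```

```text
wrist lo slope deg 0.0 at .17: -0.0500 rms 0.0000
wrist hi slope deg -0.0 at .17: 0.0490 rms 0.0000
far edge [0.2   0.201 0.201 0.201 0.201 0.201 0.201 0.201 0.201 0.201 0.201 0.201
 0.201 0.201] -0.16370222718021787
scene lo slope deg 1.06 at .17: -0.0530 rms 0.0003
scene hi slope deg -0.43 at .17: 0.0374 rms 0.0004
far edge [0.2   0.2   0.2   0.2   0.201 0.201 0.201 0.2   0.201 0.201 0.2   0.2
 0.2   0.2  ] -0.9948058420952504
side lo slope deg 1.15 at .17: -0.0473 rms 0.0006
side hi slope deg 0.29 at .17: 0.0703 rms 0.0002
far edge [0.198 0.198 0.198 0.198 0.198 0.198 0.198 0.198 0.198 0.199 0.198 0.198
 0.199 0.199] -0.3651818914020344
```

The tray's edges, rectified from the wrist view, give a base yaw of 39.3° (lateral limits -50/+49 mm). The nut jar stands at 39.5°. The driver hangs in the eyelet, all five jars are in their cups and the grip on the bar is holding, so I hand in.

```bash
python3 -c "
from bench import r
print(r.close_job())"
```

```text
the job is handed in; nothing more can be done
None
```

I handed the job in at about 24 s of the 72 s allowed, with no verdict returned: the nut driver hangs in the eyelet and is released, the hex-nut jar stands at the front within about half a degree by my measurements, and the gripper is still holding the T-handle, gripped 24 mm off the axis because something about 22 mm thick at its middle stopped the pads short of the bar.

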